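# Hold a spring peg open over the edge of a price card

## Robot

A 6-joint arm with a two-finger parallel gripper is mounted at the origin on the work surface. World frame = base frame: x ahead of the robot, y to its left, z up, the work surface at z = 0. Lengths are in m, angles in rad, forces in N, time in s.
With the tool pointing down it reaches from about 0.25 to 0.8 m from the base axis. Payload 8.5 kg.
Tool frame: the origin (TCP) lies midway between the tips of the shut fingers; the grasp point (between the pads) lies 19 mm behind it; z points along the fingers, y is the direction in which the jaws open and shut (so a half turn about z gives the same grasp; the last joint's range is limited). The gripper opens to 85 mm and grips with 20 to 120 N. Pads are 22 mm wide; open, the fingers measure 114 mm over their backs; the gripper's body (76 mm by 85 mm) begins 54 mm behind the grasp point. The pads swing forward as they close: fully open they stand 13 mm farther back than shut.
Start: joints at [1.277, 0.238, -0.013, 1.319, 0, 1.571], TCP at [0.152, 0.502, 0.231] pointing down, gripper open.
Joint ranges: [-2.66, 2.66], [-1.03, 1.9], [-1.14, 1.46], [-1.82, 2.27], [-1.45, 1.34], [-3.14, 3.14]. Speed limits (rad/s): [2.22, 2.22, 2.79, 3.14, 3.14, 3.14].

## Interface

Orientations are given as a rotation vector (axis times angle).
In Python, from plant import env, cams gives the robot as it stands. The module is installed in compiled form; this text tells all that it offers.
- The arm moves only by the shell command python3 -m inch 'ROWS'. ROWS is text: rows parted by semicolons, each of 7 numbers parted by spaces: the shift along the world's x, y, z as a fraction of full scale, then the turn, a rotation vector about the world's x, y, z as a fraction of full scale, then the closure, from -1 (fully open) to 1 (shut). In form: dx dy dz ax ay az gripper; .... A call has 1 to 10 rows; each row is the pose to reach, as a shift and turn from the pose measured when the call began; what a row does not reach only later rows make up. Full scale, the value 1, is 0.4 m for a shift and pi/4 rad for a turn. A row lasts 1/10 s, in which the tool goes at most 50 mm and 8.59 degrees, less where a joint would pass 70% of its speed; a pose out of reach is approached as far as the arm can. A call with a number of a shift or a turn outside -1 to 1 is refused whole. A call with a gripper value outside its range is refused whole. The fingers move at their own pace and stop on an object; the grip force is fixed at half the most. Time passes only in rows, so rows that repeat a pose let the fingers close. It gives the time, the measured TCP pose, the force and the opening at its end, in the units of the state.
- env.observe(): the state, without advancing time (a new reading comes with each control period).
- cams.camera(name): name is "side" or "top" or "wrist"; returns the picture (420x560x3 uint8, red, green, blue); there is no depth.
- cams.camera_info(name): a dict with "K" (3x3 intrinsics, pixels), "dist" ([k1, k2, p1, p2, k3] as OpenCV has them; the pictures are not rectified), "extrinsics" (4x4, takes a point from camera to world coordinates). Camera axes: x right, y down, z forward; pixel columns grow to the right and rows downward; lengths in m; the calibration is good to about 2 mm. A picture is of the moment at which its call begins: read the wrist's pose just before it. camera_info takes no time and is no camera call; for the wrist camera it gives the pose at the moment of the call.
- env.job_done(): hands the job in, once; it reports no verdict.
The state is a dict: "t": time; "q": joint angles; "joint_vel": joint speeds; "joint_torque": joint torques, N m; "ee_pos": TCP position; "orientation": TCP orientation; "force": force on the tool from outside, world axes, zero at the start; "moment": the same for the moment, N m; "opening": finger opening in m.
Only numpy, scipy, OpenCV 4.12 (cv2) and the standard library are available. Lean on these libraries where they do the work, as an engineer would, in place of code of your own. Each camera call takes 0.05 s, during which the arm holds its last target.

## Task

A leaflet is to be clipped to the taller price card on the shop counter. Pick up the big wooden spring peg by its tails, squeeze it wide open and bring it, level, to about half-way up the free upright edge of the taller card (the edge without the post), so that one jaw stands in front of the card and the other behind it, neither touching it. Finish while still holding the peg open there, ready for the leaflet to be slipped in; do not knock either card or shift the bottle and jar.

Things in the scene. Friction and masses are not known exactly. Their poses are not given: they have to be found in the camera images.
- peg: Jumbo dark-wood spring peg (clothes-peg type), 125 mm long, 75 g, lying on its side, 28 mm high: two wooden halves on a steel coil. Frame of its left (+y) half: origin on the pivot axis at the underside, +x to the jaws, -x to the tails, z up along the pivot. Shut, the jaws (each 10 mm thick) reach x = 64 mm, inner faces 1 mm either side of y = 0.
- peg_tails (a point): Where to grip, fixed in the frame of peg: x = -52 mm, y = 0, mid-height. Shut, the tails spread in a V to rounded upright tips (radius 5 mm) at x = -55, y = +-20 mm: 50 mm across outside. Squeezing the tips together opens the jaws; open by angle q, the peg's centreline (pivot to mid-gape) is turned -q/2 about z from peg's +x.
- peg_spring (a joint): Opening angle of the peg between its two halves, rad: 0 shut (sprung), 0.5 fully open against the stop. Fully open the jaw tips gape 32 mm and the tails measure about 22 mm across outside. About 6 N on each tail starts it opening, about 10 N holds it fully open; it snaps shut when let go.
- jaw_left (a point): Point on the inner face at the tip of the peg's left jaw (x = 62 mm, y = 1 mm), at mid-height of the peg (14 mm above its underside). Turns with the left half, as peg does.
- jaw_right (a point): The matching point on the right jaw (-y side); moves away from jaw_left as the peg opens.
- tall_card: The taller price card on its fixed stand: white, 5 mm thick, 100 mm wide (y -50 to +50), top at z = 200 mm; base of crossed wooden slats 90 x 100 x 30 mm high; wooden post 20 x 16 mm, 210 mm high, against its +y edge (left seen from the robot), -y edge free. Origin: centre of underside. x square to the card's face, away from the robot; y along the card to the post; z up.
- tall_card_edge (a point): Middle of the taller card's free upright edge: x = 0, y = -50 mm, z = 115 mm in the stand's frame, on the card's mid-plane, same axes as tall_card. The card lies on the +y side of this point.
- short_card: The shorter price card on a like fixed stand, to be left alone: card 80 mm wide, top at z = 80 mm, post 90 mm high at its +y edge, base 90 x 80 x 30 mm. Origin: centre of the underside; axes as for the taller card.
- bottle: Brown glass beer bottle, loose, 60 mm across, 230 mm high; bystander. Origin: centre of the underside.
- jar: Glass jar with metal cap, loose, 68 mm across, 85 mm high; bystander. Origin: centre of the underside.
Things that resemble listed ones, but are neither listed nor needed, are in the scene too. What is meant by the tall_card is not green or purple, and is the larger of those in its own colour.

How it is judged:
By the outcome, as a careful person would: the job done as asked, in the order asked, and still so for the second after the job is handed in, while the arm keeps its last pose, push and grip.
It also fails if it takes over 35 s, if anything falls off the work surface, if the arm or the gripper's body presses on something with over 40 N, if the wrist force passes 120 N, or if a joint passes its speed limit or range.

## Working session

There is one attempt and no reset: what is moved stays moved. The work goes in short steps, Python scripts to look and compute and a shell command to move; the robot and the scene stay as the last step left them, time stands still between calls to the robot, and variables do not carry over. Pictures are saved under pics/ and viewed, and the job is handed in when it is done.

```bash
mkdir -p pics; ls
cat > h.py <<'E'
import numpy as np, cv2
from plant import env, cams
from scipy.spatial.transform import Rotation as R
def snap(name,fn,crop=None,scale=1):
    im=cams.camera(name)[:,:,::-1].copy()
    cv2.imwrite('pics/raw_'+fn,im)
    return im
def ray(ci,u,v):
    K=np.array(ci['K']);d=np.array(ci['dist']);E=np.array(ci['extrinsics'])
    p=cv2.undistortPoints(np.array([[[u,v]]],float),K,d)[0,0]
    r=E[:3,:3]@np.array([p[0],p[1],1]);return E[:3,3],r
def atz(ci,u,v,z):
    o,r=ray(ci,u,v);return o+r*(z-o[2])/r[2]
def proj(ci,P):
    K=np.array(ci['K']);d=np.array(ci['dist']);E=np.linalg.inv(np.array(ci['extrinsics']))
    P=np.atleast_2d(P).astype(float)
    return cv2.projectPoints(P,cv2.Rodrigues(E[:3,:3])[0],E[:3,3],K,d)[0][:,0]
def tri(*obs):
    A=np.zeros((3,3));b=np.zeros(3)
    for ci,u,v in obs:
        o,r=ray(ci,u,v);r=r/np.linalg.norm(r);M=np.eye(3)-np.outer(r,r);A+=M;b+=M@o
    return np.linalg.solve(A,b)
E
python3 - <<'E'
from h import *
print(env.observe())
for n in ['top','side','wrist']:
    ci=cams.camera_info(n);im=cams.camera(n)[:,:,::-1]
    cv2.imwrite(f'pics/{n}0.png',im); print(n,np.round(ci['K'],1).tolist(),np.round(ci['dist'],3),np.round(ci['extrinsics'],3).tolist())
E
```

```text
pics
{'t': 0.0, 'q': array([ 1.27695579e+00,  2.38791345e-01, -1.42351716e-02,  1.31916846e+00,
        5.05599135e-07,  1.57082165e+00]), 'joint_vel': array([-1.56739865e-03, -8.47971249e-04, -4.96343397e-04, -8.85193529e-04,
        6.78455080e-04, -4.24020627e-06]), 'joint_torque': array([-5.67617353e-04, -5.38776004e+01,  3.46434581e+01,  1.87823712e-02,
        6.15191038e-05,  1.69882907e-05]), 'ee_pos': array([0.15194234, 0.50212302, 0.23067949]), 'orientation': array([-4.59914100e-01, -3.10753748e+00,  2.17307569e-03]), 'force': array([-0.64021981,  0.09978347,  0.44433049]), 'moment': array([-0.04170064, -0.05489951,  0.0102243 ]), 'opening': 0.0853234667150404}
top [[449.0, 0.0, 275.3], [0.0, 449.0, 208.6], [0.0, 0.0, 1.0]] [-0.101  0.     0.     0.     0.   ] [[-0.008, -0.98, 0.198, 0.305], [-1.0, 0.008, -0.002, 0.046], [0.0, -0.198, -0.98, 1.274], [0.0, 0.0, 0.0, 1.0]]
side [[409.6, 0.0, 289.1], [0.0, 409.6, 211.3], [0.0, 0.0, 1.0]] [-0.105  0.     0.     0.     0.   ] [[0.919, -0.241, 0.311, 0.273], [-0.394, -0.549, 0.737, -0.638], [-0.006, -0.8, -0.6, 0.652], [0.0, 0.0, 0.0, 1.0]]
wrist [[334.6, 0.0, 280.5], [0.0, 334.6, 204.6], [0.0, 0.0, 1.0]] [-0.046  0.     0.     0.     0.   ] [[0.291, 0.919, 0.266, 0.084], [0.957, -0.279, -0.083, 0.521], [-0.002, 0.279, -0.96, 0.373], [0.0, 0.0, 0.0, 1.0]]
```

View pics/top0.png

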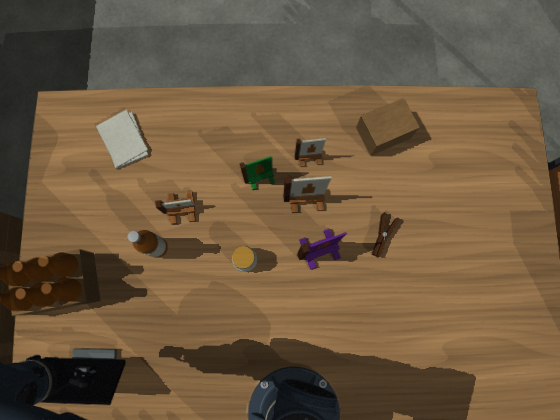

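View pics/side0.png

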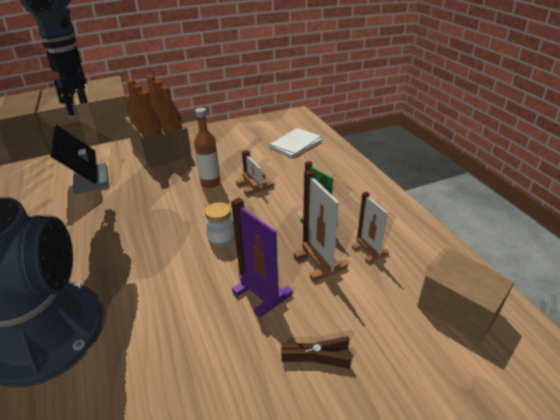

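View pics/wrist0.png

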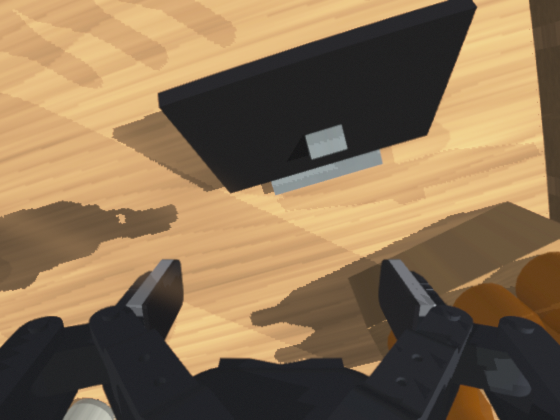

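The target is the large white card at top-image (308,190). The peg is at (387,235), its distractors are a purple card, a green card and a middle-sized white card, and the short card is at (180,207). I'll enlarge the target and the peg.

Run:
```python
from h import *
t=cv2.imread('pics/top0.png');s=cv2.imread('pics/side0.png')
def c(im,x,y,w,h,k,fn):
    cv2.imwrite('pics/'+fn,cv2.resize(im[y:y+h,x:x+w],None,fx=k,fy=k,interpolation=cv2.INTER_CUBIC))
c(t,270,130,140,140,5.5//1 and 5,'t1.png')
c(s,270,320,100,60,8,'s1.png')
c(s,230,150,130,150,4,'s2.png')
```

```text
(no output)
```

View pics/t1.png

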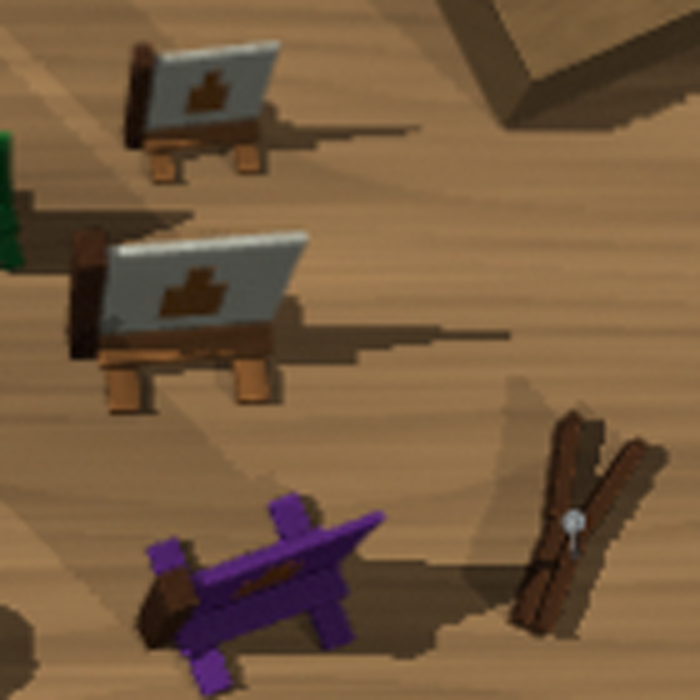

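View pics/s1.png

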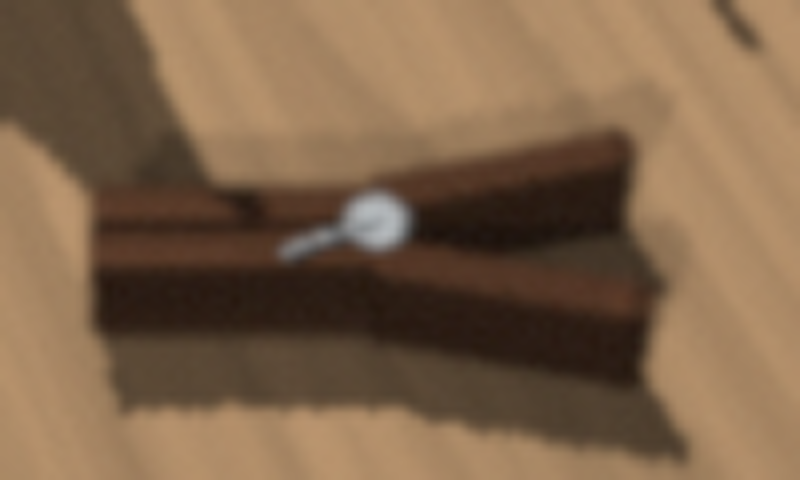

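View pics/s2.png

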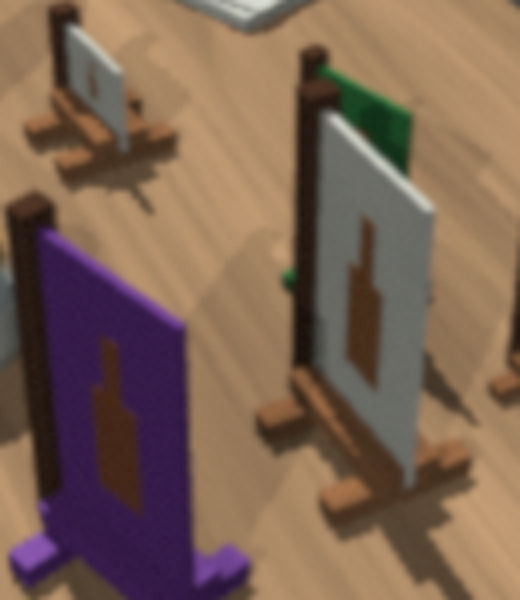

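```bash
cat > m.py <<'E'
from h import *
from scipy.optimize import least_squares
ct=cams.camera_info('top');cs=cams.camera_info('side')
T=lambda x,y:(270+x/5-.4,130+y/5-.4); S2=lambda x,y:(230+x/4-.4,150+y/4-.4); S1=lambda x,y:(270+x/8-.4,320+y/8-.4)
def fit(pts,obs,x0):
    def f(p):
        Q=np.array([[p[0]+np.cos(p[2])*a-np.sin(p[2])*b,p[1]+np.sin(p[2])*a+np.cos(p[2])*b,z] for a,b,z in pts])
        return np.concatenate([(proj(ci,Q[i])[0]-uv) for i,ci,uv in obs]).ravel()
    r=least_squares(f,x0,loss='soft_l1');print(np.round(r.x,4),np.round(np.degrees(r.x[2]),2));print(np.round(r.fun.reshape(-1,2),1).tolist());return r.x
if __name__=='__main__':
    print(tri((ct,*T(306,236)),(cs,*S2(431,211))))
    # card: near face / edges: 0 top free near face,1 top free far,2 post-side top
    card=[(-.0025,-.05,.2),(.0025,-.05,.2),(-.0025,.05,.2),(0,.05,.2),(0,-.05,.2),(-.0025,-.05,.03)]
    fit(card,[(4,ct,T(306,236)),(3,ct,T(112,249)),(4,cs,S2(431,211)),(3,cs,S2(326,115)),(5,cs,S2(404,487))],[.45,-.03,0.05])
    peg=[(0,0,.028),(.064,0,.028),(-.055,.020,.028),(-.055,-.020,.028),(.064,.011,.028),(.064,-.011,.028)]
    fit(peg,[(0,ct,T(572,521)),(5,ct,T(516,624)),(4,ct,T(546,637)),(0,cs,S1(372,222)),(4,cs,S1(96,268)),(5,cs,S1(96,188)),(3,ct,T(569,424)),(2,ct,T(637,449)),(3,cs,S1(612,142)),(2,cs,S1(640,302))],[.3,-.2,2.8])
E
python3 m.py
```

```text
[ 0.60178796 -0.09471749  0.20053374]
[ 0.5978 -0.0468  0.0622] 3.57
[[0.8, 0.2], [-0.5, 0.3], [-0.2, 1.0], [0.2, -0.2], [0.4, -3.2]]
[ 0.4828 -0.2619  2.7429] 157.16
[[-0.1, -0.3], [-0.3, -1.3], [1.1, -1.0], [0.3, 0.4], [-1.4, 0.3], [-1.2, -0.2], [0.4, -1.3], [-0.1, -1.0], [0.0, 0.5], [-1.0, -0.4]]
```

Side and top views agree to about 1 px. The card's free edge is near (0.601, -0.097), with the card yawed about 3.6°. The peg pivot is near (0.483, -0.262), heading about 157°. I'll lift first and travel high over the bottle.

```bash
python3 -m inch '0 0 0.12 0 0 0 -1;0.05 -0.1 0.24 0 0 0 -1;0.15 -0.3 0.33 0 0 0 -1;0.47 -0.98 0.35 0 0 0 -1;0.47 -0.98 0.35 0 0 0 -1;0.47 -0.98 0.35 0 0 0 -1;0.47 -0.98 0.35 0 0 0 -1;0.47 -0.98 0.35 0 0 0 -1;0.47 -0.98 0.35 0 0 0 -1;0.47 -0.98 0.35 0 0 0 -1'
```

```text
t: 1.15
ee_pos: [0.337, 0.1147, 0.3704]
orientation: [0.459, 3.108, -0.001]
force: [0.8, 0.7, -0.6]
opening: 0.0854
```

```bash
python3 -m inch '0.46 -0.985 0 0 0 -0.133 -1;0.46 -0.985 0 0 0 -0.133 -1;0.46 -0.985 0 0 0 -0.133 -1;0.46 -0.985 0 0 0 -0.133 -1;0.46 -0.985 0 0 0 -0.133 -1;0.46 -0.985 0 0 0 -0.133 -1;0.46 -0.985 0 0 0 -0.133 -1;0.46 -0.985 -0.1 0 0 -0.133 -1;0.46 -0.985 -0.3 0 0 -0.133 -1;0.46 -0.985 -0.3 0 0 -0.133 -1'
python3 - <<'E'
from h import *
s=env.observe();print(s['q'],s['ee_pos'])
ci=cams.camera_info('wrist');np.save('ci1.npy',ci,allow_pickle=True)
cv2.imwrite('pics/w1.png',cams.camera('wrist')[:,:,::-1])
E
```

```text
t: 2.15
ee_pos: [0.5205, -0.2787, 0.2554]
orientation: [0.623, 3.078, -0.002]
force: [-0.1, 0.7, -0.6]
opening: 0.0855
[-4.91271495e-01  3.45934663e-01  2.00822676e-01  1.42422223e+00
 -6.36803816e-04 -9.19854277e-02] [ 0.52047452 -0.27868715  0.2554364 ]
```

View pics/w1.png

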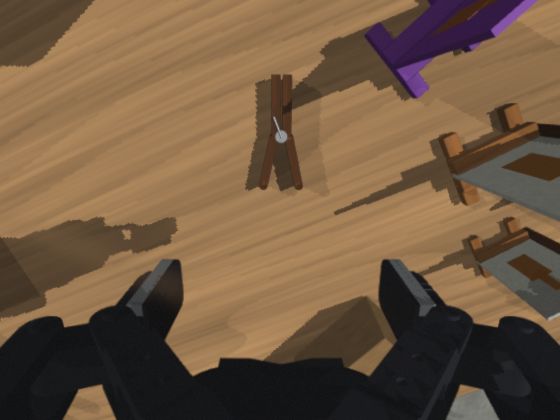

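The wrist view shows the peg almost aligned: pivot (280,136), tails near (264,187) and (298,187), jaw ends at row 75.

Run:
```python
import cv2
im=cv2.imread('pics/w1.png');cv2.imwrite('pics/w1c.png',cv2.resize(im[60:200,240:330],None,fx=4,fy=4,interpolation=cv2.INTER_CUBIC))
```

```text
(no output)
```

View pics/w1c.png

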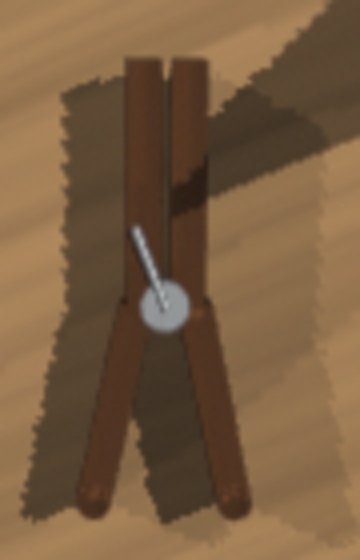

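Run:
```python
from m import *
ci=np.load('ci1.npy',allow_pickle=True).item()
W=lambda x,y:(240+x/4-.4,60+y/4-.4)
peg=[(0,0,.030),(.064,.011,.028),(.064,-.011,.028),(-.055,.020,.028),(-.055,-.020,.028)]
p=fit(peg,[(1,ci,W(125,58)),(2,ci,W(208,58)),(3,ci,W(94,499)),(4,ci,W(235,499))],[.48,-.26,2.75])
c,s=np.cos(p[2]),np.sin(p[2])
g=p[:2]-.052*np.array([c,s]);print('grasp',g)
o=env.observe();Rm=R.from_rotvec(o['orientation']).as_matrix();print(Rm[:,1],np.degrees(np.arctan2(Rm[1,1],Rm[0,1])))
print('d',(g-o['ee_pos'][:2])/.4)
# purple card top free corner
print(atz(cams.camera_info('top'),270+382/5,130+515/5,.2))
```

```text
[ 0.4826 -0.2649  2.7372] 156.83
[[-0.2, -0.6], [0.2, -0.5], [-0.0, 0.7], [0.0, 0.8]]
grasp [ 0.5304399  -0.28531672]
[ 3.89087445e-01  9.21200649e-01 -5.69227984e-04] 67.10226662661054
d [ 0.02953664 -0.01584033]
[ 0.46047288 -0.12786999  0.2       ]
```

```bash
python3 -m inch '0.03 -0.016 -0.12 0 0 -0.006 -1;0.03 -0.016 -0.24 0 0 -0.006 -1;0.03 -0.016 -0.36 0 0 -0.006 -1;0.03 -0.016 -0.48 0 0 -0.006 -1;0.03 -0.016 -0.56 0 0 -0.006 -1;0.03 -0.016 -0.6 0 0 -0.006 -1;0.03 -0.016 -0.626 0 0 -0.006 -1;0.03 -0.016 -0.626 0 0 -0.006 -1;0.03 -0.016 -0.626 0 0 -0.006 -1'
python3 - <<'E'
from h import *
cv2.imwrite('pics/w2.png',cams.camera('wrist')[:,:,::-1])
E
```

```text
t: 3.1
ee_pos: [0.5313, -0.2856, -0.0026]
orientation: [-0.629, -3.07, -0.001]
force: [0.5, 0.0, 0.1]
opening: 0.0854
```

View pics/w2.png

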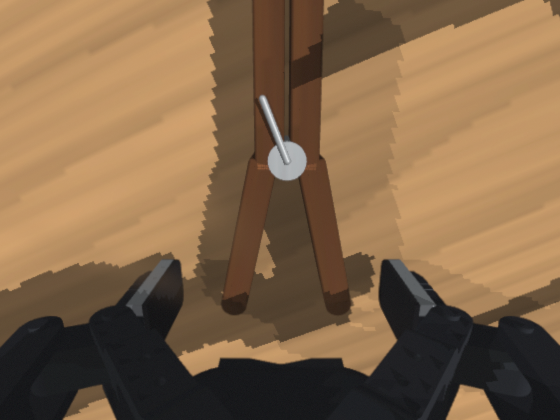

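The peg sits about 5 px to the right of the midline between the fingers (286 against 281), and z settled 7 mm lower than commanded. I'll check the state.

Run:
```python
from h import *
o=env.observe();print(o['t'],o['ee_pos'],o['joint_vel'],o['force'])
```

```text
3.15 [ 0.5315025  -0.2857895  -0.00219539] [-0.00088766 -0.0083119  -0.00026209 -0.00313393  0.00035601 -0.00040249] [-0.87361113 -0.32114589  0.39179911]
```

```bash
python3 -m inch '0.001 0.004 0.02 0 0 0 -1;0.001 0.004 0.02 0 0 0 -1;0.001 0.004 0.02 0 0 0 -1'
python3 - <<'E'
from h import *
o=env.observe();print(o['t'],o['ee_pos'])
im=cams.camera('wrist')[:,:,::-1];cv2.imwrite('pics/w3.png',im)
E
```

```text
t: 3.45
ee_pos: [0.5326, -0.2845, 0.007]
orientation: [-0.63, -3.073, -0.0]
force: [0.1, -0.1, -0.7]
opening: 0.0854
3.45 [ 0.53262202 -0.28448957  0.0070272 ]
```

View pics/w3.png

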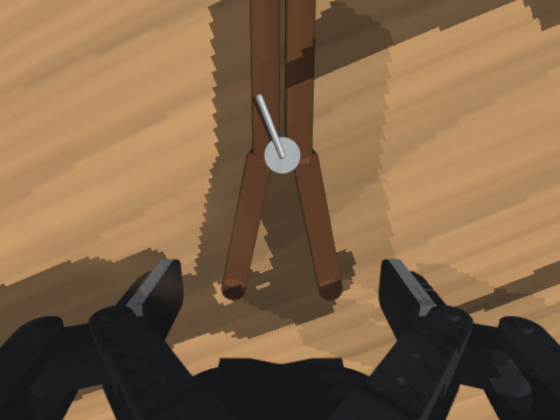

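Centred (tails 222–343, fingers' midline at 281). Closing.

```bash
python3 -m inch '0 0 0 0 0 0 1;0 0 0 0 0 0 1;0 0 0 0 0 0 1;0 0 0 0 0 0 1;0 0 0 0 0 0 1;0 0 0 0 0 0 1;0 0 0 0 0 0 1;0 0 0 0 0 0 1;0 0 0 0 0 0 1;0 0 0 0 0 0 1'
python3 - <<'E'
from h import *
o=env.observe();print(o['t'],o['ee_pos'])
im=cams.camera('wrist')[:,:,::-1];cv2.imwrite('pics/w4.png',im)
E
```

```text
t: 4.5
ee_pos: [0.5338, -0.2853, 0.0086]
orientation: [-0.63, -3.076, 0.002]
force: [-0.1, 0.3, 15.9]
opening: 0.0195
4.5 [ 0.5337681  -0.28526526  0.00860731]
```

View pics/w4.png

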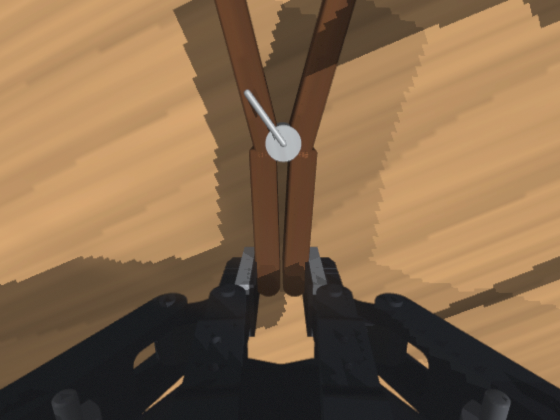

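The peg is squeezed fully open (opening 19.5 mm, jaws apart, tails symmetric about column 281). I'll check where the wooden box is before planning the path.

Run:
```python
from h import *
import cv2
ct=cams.camera_info('top')
t=cv2.imread('pics/top0.png')
for u,v in [(372,155),(376,145),(357,125),(420,129)]:
    print(u,v,atz(ct,u,v,0).round(3),atz(ct,u,v,.08).round(3))
cs=cams.camera_info('side')
print(atz(cs,420,306,0).round(3), tri((cs,427,264),(ct,377,145)).round(3))
```

```text
372 155 [ 0.724 -0.247  0.   ] [ 0.697 -0.228  0.08 ]
376 145 [ 0.755 -0.261  0.   ] [ 0.727 -0.241  0.08 ]
357 125 [ 0.819 -0.206  0.   ] [ 0.787 -0.19   0.08 ]
420 129 [ 0.806 -0.4    0.   ] [ 0.775 -0.372  0.08 ]
[ 0.73  -0.243  0.   ] [ 0.717 -0.237  0.118]
```

```bash
python3 -m inch '0 0 0.08 0 0 0 1;0.05 0 0.17 0 0 0 1;0.13 0 0.254 0 0 -0.15 1;0.193 0.03 0.254 0 0 -0.3 1;0.193 0.06 0.254 0 0 -0.47 1;0.193 0.087 0.254 0 0 -0.64 1;0.193 0.087 0.254 0 0 -0.8 1;0.193 0.087 0.254 0 0 -0.95 1;0.193 0.087 0.254 0 0 -1 1;0.193 0.087 0.254 0 0 -1 1'
```

```text
t: 5.55
ee_pos: [0.6108, -0.2504, 0.1098]
orientation: [-1.759, -2.599, 0.001]
force: [0.3, -0.5, -1.2]
opening: 0.0195
```

```bash
python3 -m inch '0 0 0 0 0 -0.18 1;0 0 0 0 0 -0.35 1;0 0 0 0 0 -0.41 1;0 0 0 0 0 -0.41 1;0 0 0 0 0 -0.41 1'
python3 - <<'E'
from h import *
o=env.observe();print(o['t'],o['ee_pos'],o['q'],o['opening'],o['force'])
Rm=R.from_rotvec(o['orientation']).as_matrix();print(Rm,np.degrees(np.arctan2(Rm[1,1],Rm[0,1])))
for n in ['wrist','side','top']:
    np.save(f'ci5{n}.npy',cams.camera_info(n),allow_pickle=True)
    cv2.imwrite(f'pics/{n}5.png',cams.camera(n)[:,:,::-1])
E
```

```text
t: 6.05
ee_pos: [0.6107, -0.2504, 0.1097]
orientation: [-2.15, -2.286, -0.0]
force: [-0.1, 0.5, -1.0]
opening: 0.0193
6.05 [ 0.61070896 -0.2503916   0.10968876] [-0.38964301  0.52698589  0.11818265  1.16495581  0.00117139  1.12005091] 0.019330648963996513 [-0.06649003  0.47575378 -1.01565921]
[[-0.06105996  0.99813146 -0.00229568]
 [ 0.99813134  0.06106504  0.002209  ]
 [ 0.00234506 -0.00215651 -0.99999493]] 3.5009551627097624
```

View pics/wrist5.png

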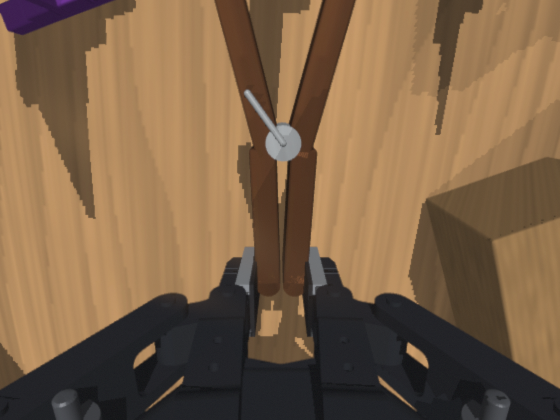

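View pics/side5.png

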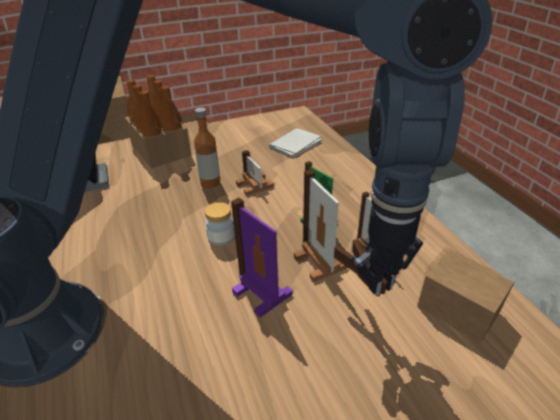

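View pics/top5.png

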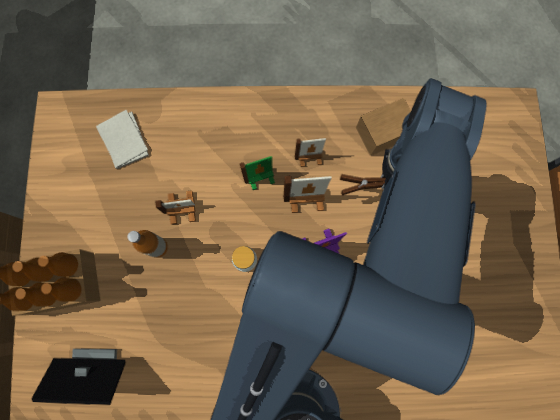

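The peg is still open, level and unchanged in the grip. The top view shows both jaw tips at about (342,178) and (342,190), pointing at the card. Enlarging to compare tips with card edge.

Run:
```python
import cv2
def c(f,x,y,w,h,k,o):
    im=cv2.imread(f);cv2.imwrite('pics/'+o,cv2.resize(im[y:y+h,x:x+w],None,fx=k,fy=k,interpolation=cv2.INTER_CUBIC))
c('pics/top5.png',280,160,110,60,7,'t5c.png')
c('pics/side5.png',290,160,140,140,4,'s5c.png')
```

```text
(no output)
```

View pics/t5c.png

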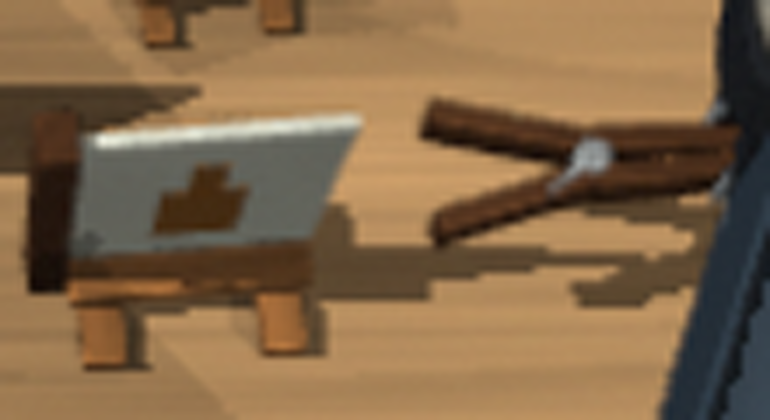

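View pics/s5c.png

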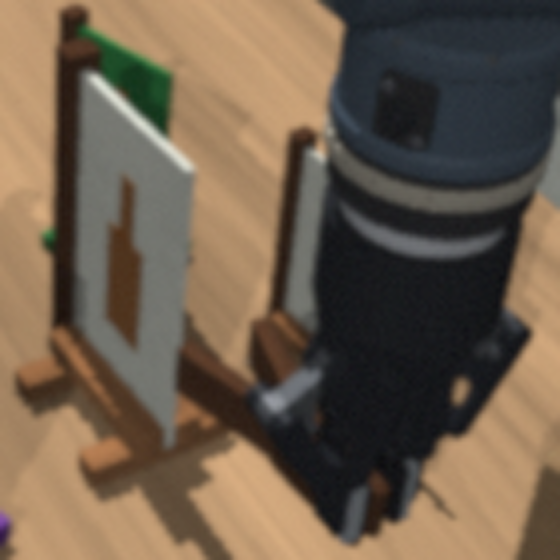

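```bash
cat > ov.py <<'E'
from m import *
H=.25;Rp=lambda s:np.array([[np.cos(s*H),-np.sin(s*H)],[np.sin(s*H),np.cos(s*H)]])
def pts(z):
    L=[Rp(1)@p for p in [(.064,.001),(.064,.011)]]+[Rp(-1)@p for p in [(.064,-.001),(.064,-.011)]]+[np.zeros(2)]
    return [(a,b,z) for a,b in L]
if __name__=='__main__':
    ct=np.load('ci5top.npy',allow_pickle=True).item();cw=np.load('ci5wrist.npy',allow_pickle=True).item()
    o=env.observe();hd=np.radians(93.5)
    tcp=o['ee_pos']
    T5=lambda x,y:(280+x/7-.4,160+y/7-.4)
    z=.1097+.0054+.014
    P=pts(z); P[4]=(0,0,z+.002)
    print('top fit')
    p=fit(P,[(4,ct,T5(594,155)),(1,ct,T5(435,100)),(0,ct,T5(424,117)),(3,ct,T5(440,227)),(2,ct,T5(432,213))][:1]+[(3,ct,T5(433,99)),(0,ct,T5(434,208)),(1,ct,T5(438,236))],[tcp[0],tcp[1]+.052,hd])
    print('wrist fit')
    # pivot + jaw crotch points in wrist image
    q=atz(cw,283-.0,143,z+.002);print(q, q[:2]-tcp[:2])
E
python3 ov.py
python3 - <<'E'
import cv2
def c(f,x,y,w,h,k,o):
    im=cv2.imread(f);cv2.imwrite('pics/'+o,cv2.resize(im[y:y+h,x:x+w],None,fx=k,fy=k,interpolation=cv2.INTER_CUBIC))
c('pics/top5.png',335,168,50,32,16,'..x.png') if 0 else None
im=cv2.imread('pics/top5.png');cv2.imwrite('pics/t5d.png',cv2.resize(im[168:200,322:372],None,fx=16,fy=16,interpolation=cv2.INTER_CUBIC))
E
```

```text
top fit
[ 0.6055 -0.192   1.6085] 92.16
[[-0.1, 0.4], [-0.3, -0.2], [-0.1, 0.1], [0.5, -0.3]]
wrist fit
[ 0.60796804 -0.19418893  0.1311    ] [-0.00283382  0.05619621]
```

View pics/t5d.png

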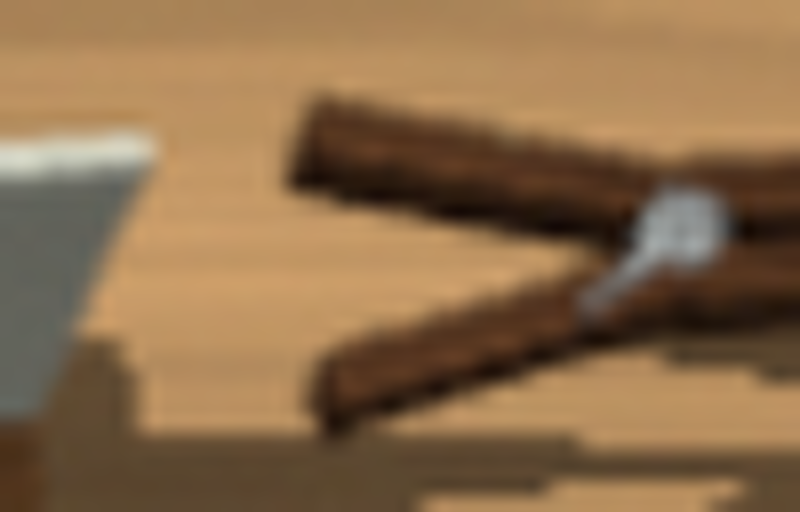

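Run:
```python
from h import *
im=cv2.imread('pics/top5.png');cv2.imwrite('pics/t5e.png',cv2.resize(im[168:218,282:338],None,fx=12,fy=12,interpolation=cv2.INTER_CUBIC))
ct=cams.camera_info('top')
print(atz(ct,331.2,176.7,.2))
im=cv2.imread('pics/side5.png');cv2.imwrite('pics/s5e.png',cv2.resize(im[165:285,290:350],None,fx=5,fy=5,interpolation=cv2.INTER_CUBIC))
```

```text
[ 0.60172106 -0.09562885  0.2       ]
```

View pics/t5e.png

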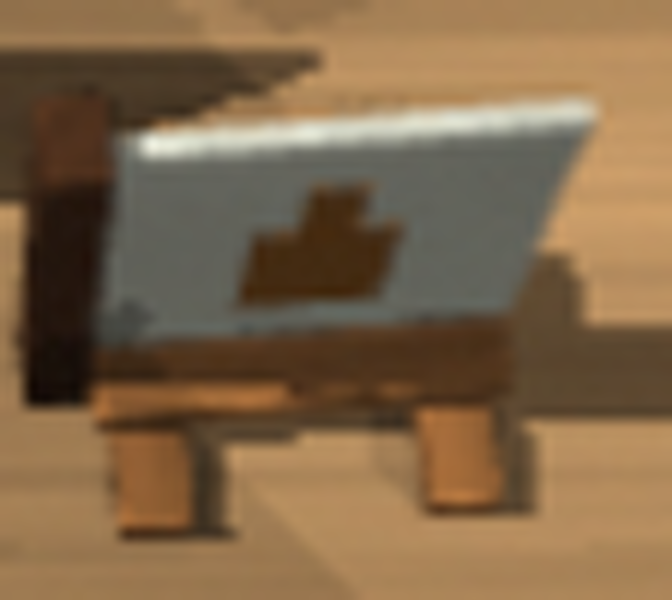

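View pics/s5e.png

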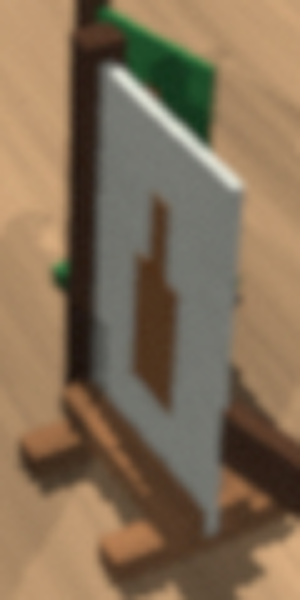

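Run:
```python
from h import *
ct=cams.camera_info('top');cs=cams.camera_info('side')
a=atz(ct,331.2,176.7,.2);b=atz(ct,293.2,179.8,.2);print(a,b,np.degrees(np.arctan2(-(b-a)[0],(b-a)[1])))
for z in (0,.01,.03):print(z,atz(ct,324.2,194.0,z),atz(cs,290+211/5-.4,165+530/5-.4,z))
print(tri((cs,290+242/5-.4,165+190/5-.4),(ct,331.2,176.7)))
```

```text
[ 0.60172106 -0.09562885  0.2       ] [ 0.59442626 -0.0011743   0.2       ] 4.416234891690491
0 [ 0.60492138 -0.09970585  0.        ] [ 0.61211548 -0.0782153   0.        ]
0.01 [ 0.6025637  -0.09856331  0.01      ] [ 0.60691855 -0.08680854  0.01      ]
0.03 [ 0.59784836 -0.09627824  0.03      ] [ 0.5965247  -0.10399503  0.03      ]
[ 0.60231333 -0.09582183  0.20043851]
```

Estimates agree: the edge is at (0.602, -0.096) with yaw about 4°, and mid-gape is at (0.6035, -0.133). I'll advance 32 mm in y, stop just short of the edge and look.

```bash
python3 -m inch '-0.001 0.03 0 0 0 0 1;-0.003 0.06 0 0 0 0 1;-0.003 0.08 0 0 0 0 1;-0.003 0.08 0 0 0 0 1;-0.003 0.08 0 0 0 0 1'
python3 - <<'E'
from h import *
o=env.observe();print(o['t'],o['ee_pos'],o['opening'],o['force'])
im=cams.camera('top')[:,:,::-1];cv2.imwrite('pics/top6.png',im);cv2.imwrite('pics/t6d.png',cv2.resize(im[160:205,300:360],None,fx=12,fy=12,interpolation=cv2.INTER_CUBIC))
im=cams.camera('wrist')[:,:,::-1];cv2.imwrite('pics/w6.png',im)
E
```

```text
t: 6.7
ee_pos: [0.6098, -0.2179, 0.11]
orientation: [-2.151, -2.286, -0.0]
force: [0.5, 0.4, -0.4]
opening: 0.0194
6.7 [ 0.6097738  -0.21790255  0.11000422] 0.019400199195677047 [ 0.49057872  0.39583393 -0.38199949]
```

View pics/t6d.png

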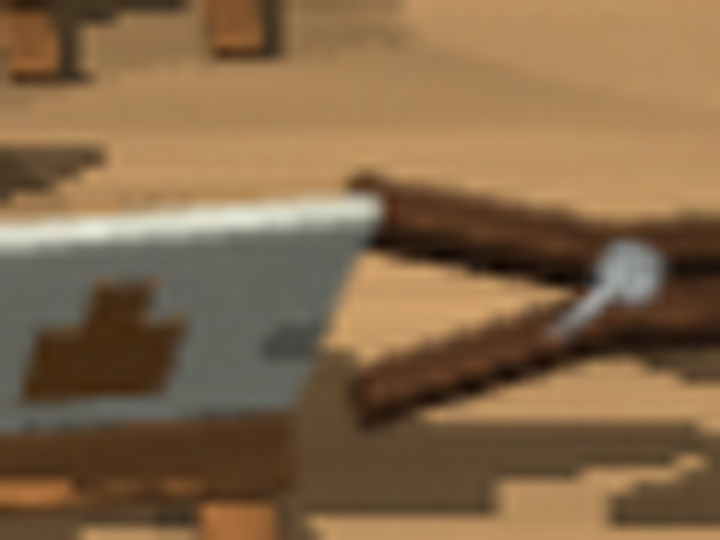

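View pics/w6.png

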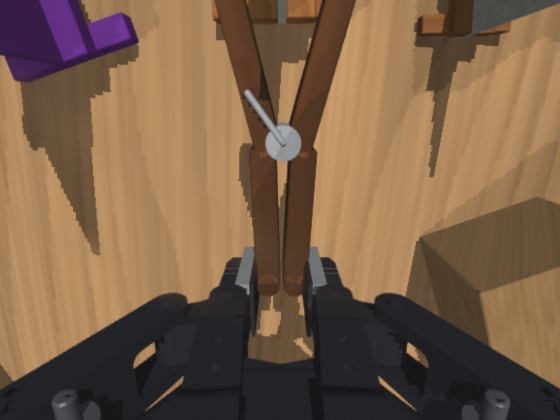

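The wrist view shows the card's edge at (283,10), centred between the jaws (225 and 345). The shadow of the near jaw falls on the card's front face. Advancing another 22 mm.

```bash
python3 -m inch '-0.001 0.018 0 0 0 0 1;-0.002 0.036 0 0 0 0 1;-0.003 0.055 0 0 0 0 1;-0.003 0.055 0 0 0 0 1;-0.003 0.055 0 0 0 0 1'
python3 - <<'E'
from h import *
o=env.observe();print(o['t'],o['ee_pos'],o['opening'],o['force'])
im=cams.camera('top')[:,:,::-1];cv2.imwrite('pics/top7.png',im);cv2.imwrite('pics/t7d.png',cv2.resize(im[160:205,300:360],None,fx=12,fy=12,interpolation=cv2.INTER_CUBIC))
im=cams.camera('wrist')[:,:,::-1];cv2.imwrite('pics/w7.png',im)
im=cams.camera('side')[:,:,::-1];cv2.imwrite('pics/side7.png',im);cv2.imwrite('pics/s7d.png',cv2.resize(im[160:290,280:400],None,fx=4.5,fy=4.5,interpolation=cv2.INTER_CUBIC))
E
```

```text
t: 7.3
ee_pos: [0.6086, -0.1962, 0.11]
orientation: [-2.151, -2.286, -0.0]
force: [0.1, -0.2, -0.5]
opening: 0.0193
7.3 [ 0.60856374 -0.1961638   0.10995161] 0.019307878335274038 [ 0.11448634 -0.2067009  -0.45627045]
```

View pics/t7d.png

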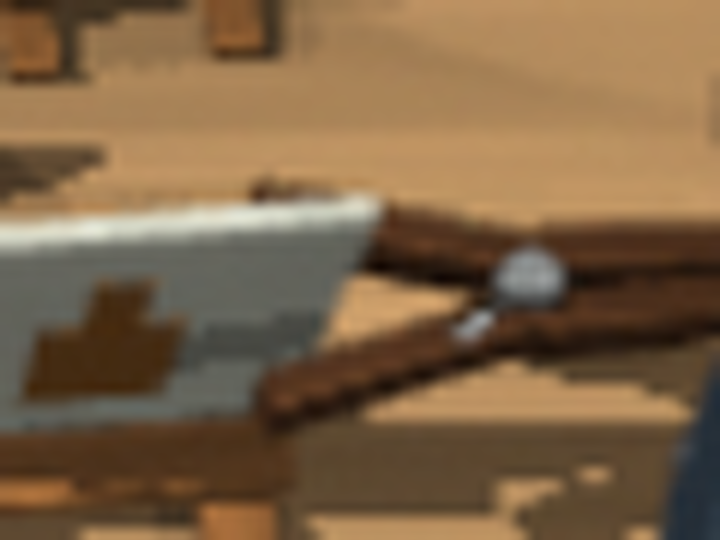

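View pics/w7.png

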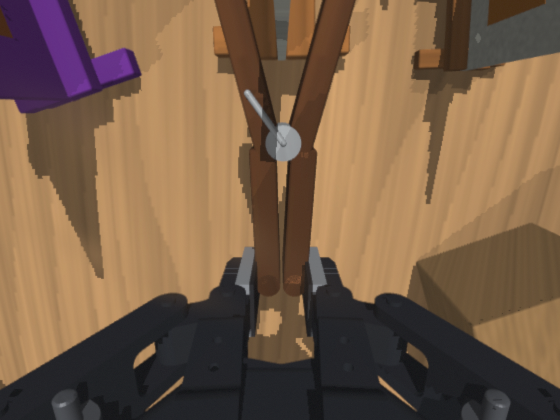

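View pics/s7d.png

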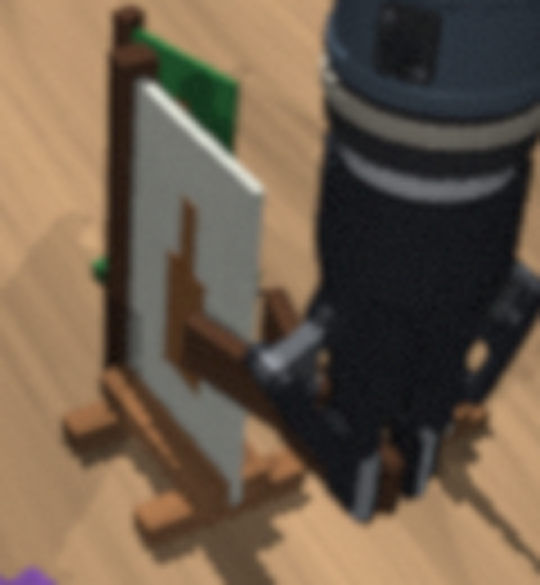

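Run:
```python
from h import *
ct=cams.camera_info('top')
print('near inner',atz(ct,321.4,190.8,.129),'far outer',atz(ct,321.0,175.0,.129))
o=env.observe();print(o['t'],o['opening'],o['force'],o['joint_vel'])
```

```text
near inner [ 0.58319053 -0.07786318  0.129     ] far outer [ 0.62620018 -0.07808264  0.129     ]
7.45 0.01931890158788178 [ 0.20552149 -0.66766694 -1.37045162] [-0.00270266  0.00081688  0.00028739  0.00066773  0.00099161  0.0003316 ]
```

Both jaws are about 16–17 mm from the card's mid-plane, the overlap is about 18 mm, and there is no contact force. Handing in.

Run:
```python
from plant import env
print(env.job_done()); o=env.observe();print(o['t'],o['opening'],o['ee_pos'])
```

```text
the job is handed in; nothing more can be done
None
the job is handed in; nothing more can be done
```

I picked the peg up by its tails, squeezed it fully open and lifted it. I then turned it level, brought it to the free edge of the taller white card, and handed the job in at about 7.5 s while still holding it open.

**Last checks:**
- **Position:** one jaw is in front of the card and the other behind. From the top camera, each jaw tip's inner face is about 16–17 mm from the card's mid-plane, so neither touches.
- **Overlap and height:** the jaws reach about 18 mm past the edge. Mid-peg height works out at about 0.115 m from the arm's position, but I did not measure it separately in the pictures.
- **Grip and force:** the finger opening held steady at 19.3 mm and the tool force stayed under 2 N. While the fingers closed at pick-up they pressed on the work surface with about 16 N.
- **Other objects:** I kept the arm clear of the cards, bottle and jar, and none looked moved in the last full views, taken just before the final approach. I did not measure them again after that.

**Disagreements:**
- A rough image reckoning put the peg about 2.5 mm too near the robot, against the calibrated estimate of 1–2 mm too far. I stopped just short of the edge, and the wrist view there showed the card centred between the jaws.
- My first fit of the card's yaw was 3.6° and a later one gave about 4.4°. I kept the peg at about 3.5°.

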